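# Vent a vacuum dry box and crack its lid

### The arm

A 7-joint arm with a two-finger parallel gripper is mounted at the origin on a cart in front of the work surface, level with it; the furniture and walls round the work are solid. World frame = base frame: x ahead of the robot, y to its left, z up, the work surface at z = 0. Lengths are in m, angles in rad, forces in N, time in s.
With the tool pointing down it reaches from about 0.35 to 0.9 m from the base axis. Payload 8.1 kg.
Tool frame: the origin (TCP) lies between the finger pads; the fingertips stand 17 mm ahead of it and the grasp point (between the pads) lies 2 mm behind it; x points along the fingers, y is the direction in which the jaws open and shut, and the axes are right-handed (so a half turn about x gives the same grasp; the last joint's range is limited). The gripper opens to 85 mm and grips with 20 to 120 N. Pads are 22 mm wide; open, the fingers measure 114 mm over their backs; the gripper's body (76 mm by 85 mm) begins 54 mm behind the grasp point. The pads swing forward as they close: fully open they stand 13 mm farther back than shut.
Start: joints at [1.157, 0.434, 0.025, 1.573, -0.012, 1.134, -0.075], TCP at [0.191, -0.595, 0.248] pointing down, gripper open.
Joint ranges: [-2.62, 2.62], [-0.44, 2.09], [-1.27, 1.32], [0.08, 2.57], [-1.32, 4.46], [0.12, 2], [-2.74, 2.74]. Speed limits (rad/s): [2.22, 2.22, 3.01, 3.01, 3.14, 3.14, 3.14].

### API

Orientations are given as [roll, pitch, yaw] about the fixed x, y, z axes, in that order (R = Rz(yaw) Ry(pitch) Rx(roll)).
In Python, from cell import arm gives the robot as it stands.
- The arm moves only by the tool apply_moves, never from a script. Its argument "moves" is a list of rows, each a list of 4 numbers: the shift along the tool's x, y, z in mm, then the turn about the tool's x in degrees. A call has 1 to 10 rows; each row is the pose to reach, as a shift and turn from the pose measured when the call began, along the tool's axes at that moment; what a row does not reach only later rows make up. A row lasts 1/8 s, in which the tool goes at most 62.5 mm and 10.7 degrees, less where a joint would pass 70% of its speed; a pose out of reach is approached as far as the arm can. A call with a gripper value outside its range is refused whole. "gripper" is the opening, from 0 (shut) to 1 (fully open), set as the call begins (left out, the last holds). The fingers move at their own pace and stop on an object; "force" is the grip in N (left out, the last holds). Time passes only in rows, so rows that repeat a pose let the fingers close. It gives the time, the measured TCP pose, the force and the opening at its end, in the units of the state.
- arm.state(): the state, without advancing time (a new reading comes with each control period).
- arm.camera(name): name is "scene" or "top"; returns the picture (480x640x3 uint8, red, green, blue); there is no depth.
- arm.camera_model(name): a dict with "fx", "fy", "cx", "cy" (pixels), "T" (4x4, takes a point from camera to world coordinates). Camera axes: x right, y up, looking along -z (the intrinsics and any distortion apply to the point x, -y, -z); pixel columns grow to the right and rows downward; lengths in m; the calibration is good to about 2 mm. A picture is of the moment at which its call begins. camera_model takes no time and is no camera call.
- arm.close_job(): hands the job in, once; it reports no verdict.
The state is a dict: "time_s": time; "joint_pos": joint angles; "joint_velocities": joint speeds; "effort": joint torques, N m; "ee_pos": TCP position; "eef_rot": TCP orientation; "wrist_force": force on the tool from outside, world axes, zero at the start; "wrist_torque": the same for the moment, N m; "finger_gap": finger opening in m.
Only numpy, scipy, OpenCV 4.12 (cv2) and the standard library are available. Lean on these libraries where they do the work, as an engineer would, in place of code of your own. Each camera call takes 0.05 s, during which the arm holds its last target.

### The job

Open the vacuum dry box: turn its blue spring-loaded vent knob clockwise to its stop and keep it there a moment until the gauge needle has dropped to zero, then let go so that it springs back. Then pull the lid up by its black handle until the tacky seal lets go, and finish still holding the lid just ajar, about 30 mm open at its front edge, so that the damp room air gets to the test cassettes only slowly; at no moment let it swing wide open. Leave the vials where they are.

Things in the scene. Friction and masses are not known exactly. Their poses are not given: they have to be found in the camera images.
- dry_box: White box 190 x 200 mm (x, y) with rounded edges, fixed to the table; a lid with aluminium frame and clear window closes it at 82 to 92 mm above the table. A grey valve block 150 x 80 mm, 78 mm high, is built on its right (-y) side and carries the vent knob (near the front) and a round gauge (behind it). Origin: centre of the box's underside on the table (valve block not counted), +x from its front towards its hinge side, +y to its left, z up. It stands turned up to 0.3 rad.
- knob_grip (a point): Centre of the blue vent knob's bar grip: 12 mm thick, 44 mm long, upright sides 28 mm high, top 13 mm above this point, underside of the bar 15 mm below it on a 38 mm disc. The knob turns about the vertical axis through this point; x is across the bar, y along the bar (the end with the white line), z up. Knob at rest: y points about 0.6 rad anticlockwise (from above) of the box's y. 121 mm above the table, 29 mm above the lid's top face.
- vent_knob (a joint): Angle of the vent knob in rad: 0 at rest, grows as it is turned clockwise seen from above, 1.2 at its stop. A spring turns it back (0.03 N m at rest, 0.15 N m at the stop); free, it is back within about 0.5 s.
- gauge_face (a point): Centre of the round vacuum gauge's glass (62 mm across, facing up, 88 mm above the table), 65 mm behind the knob. Red needle, black ticks and a green tick for zero at the left end of the scale (seen from the front).
- gauge_needle (a joint): Angle of the gauge needle in rad: 0 = no vacuum (on the green tick); starts between 1.05 and 1.35. Turning the knob drives it back to about 0 at the knob's stop, and it stays there when the knob springs back. While it reads above about 0.25 the vacuum holds the lid down and no pull opens it.
- lid_handle (a point): Centre of the black round handle bar of the lid: 12 mm thick, 88 mm of straight bar along the box's y, on two posts; 125 mm above the table when shut, 27 mm of free space beneath the bar. It lies near the lid's front edge, 184 mm in front of and 41 mm above the hinge axis.
- lid_hinge (a point): Point in the middle of the lid's hinge axis, which runs along the box's y at its far (+x) edge, 84 mm above the table.
- lid (a joint): Opening angle of the lid in rad, 0 shut, 1.9 fully back; the handle and front edge rise as it grows. The front edge lies 201 mm from the hinge axis, so 0.15 rad is 30 mm open. The seal resists with a peak of about 15 to 18 N at the handle within the first 2 mm of lift, and has let go by 0.05 rad (10 mm); after that the lid only weighs 2 to 4 N at the handle. Let go, it falls shut.
- vial_1: Loose sample vial with a red cap, 23 mm across, 72 mm tall, standing upright behind the box, to the right; origin at its underside. Not to be disturbed.
- vial_2: A second loose vial, red cap, same size, beside it. Not to be disturbed.
- vial_3: A third loose vial, white cap, same size, beside it. Not to be disturbed.

How it is judged:
On the way, in this order (a step that is already met when the one before it is completed fails the run):
1. the vent knob is held at its stop and the gauge needle is down at zero (value of joint vent_knob above 1.08 rad and value of joint gauge_needle below 0.2 rad), for 0.3 s.
2. the knob is let go and has sprung back (value of joint vent_knob below 0.12 rad and contact force between the fingers and vent_knob below 0.2 N), for 0.2 s.
3. the lid has come free of its seal (value of joint lid above 0.07 rad), for 0.1 s.
At the end, for the whole second after the job is handed in: The fingers hold the lid still, 20 to 42 mm open at its front edge (0.10 to 0.21 rad, slower than 0.05 rad/s), with the vent knob back at rest (below 0.12 rad) and the gauge at zero (below 0.2 rad) (value of joint lid between 0.1 and 0.21 rad and velocity of joint lid between -0.05 and 0.05 rad/s and contact force between the fingers and lid above 0.5 N and value of joint vent_knob below 0.12 rad and value of joint gauge_needle below 0.2 rad); the arm keeps its last pose, push and grip.
It fails at once if the lid swings wide open (more than 0.35 rad, 70 mm at its front edge) (value of joint lid above 0.35 rad).
It fails at once if a vial is moved by more than 20 mm or tipped (distance of any of vial_1, vial_2, vial_3 from where it was at the start of the episode above 0.02 m or angle between any of vial_1, vial_2, vial_3's own z axis and vertical above 0.3 rad).
It also fails if it takes over 43 s, if anything falls off the work surface, if the arm or the gripper's body presses on something with over 40 N, if the wrist force passes 120 N, or if a joint passes its speed limit or range.

## Working session

There is one attempt and no reset: what is moved stays moved. The work goes in short steps, Python scripts to look and compute and a tool call to move; the robot and the scene stay as the last step left them, time stands still between calls to the robot, and variables do not carry over. Pictures are saved under pics/ and viewed, and the job is handed in when it is done.

Besides the shell and the picture viewer there is one more tool, called after "Emit:" in YAML: its name, and indented under it one key for each argument. apply_moves: Moves the arm, as the interface text tells. Its arguments: {"type":"object","properties":{"moves":{"type":"array","items":{"type":"array","items":{"type":"number"}}},"gripper":{"type":"number"},"force":{"type":"number"}},"required":["moves"]}

```bash
mkdir -p pics; ls; python3 - <<'E'
from cell import arm
import cv2,json
s=arm.state();print({k:s[k] for k in('time_s','ee_pos','eef_rot','finger_gap','wrist_force')})
for n in('scene','top'):
    cv2.imwrite(f'pics/{n}0.png',arm.camera(n)[:,:,::-1]);m=arm.camera_model(n);print(n,m)
E
```

```text
pics
{'time_s': 0.0, 'ee_pos': array([ 0.19090934, -0.59460207,  0.2474903 ]), 'eef_rot': array([-1.47416816,  1.56915943,  1.97812516]), 'finger_gap': 0.08547273602420552, 'wrist_force': array([-0.63535867, -0.88417071,  0.37280485])}
scene {'fx': 524.0028461997679, 'fy': 524.0028461997679, 'cx': 319.2808376542869, 'cy': 241.79838891307563, 'T': array([[ 0.56106046,  0.42371872, -0.71110731,  0.05332728],
       [-0.82752138,  0.30836241, -0.46917053, -0.21937358],
       [ 0.02048243,  0.85168954,  0.52364626,  0.56058884],
       [ 0.        ,  0.        ,  0.        ,  1.        ]])}
top {'fx': 555.9577608848276, 'fy': 555.9577608848276, 'cx': 303.20407592483883, 'cy': 227.81997633006534, 'T': array([[-0.00531546,  0.98136681, -0.1920701 ,  0.47165302],
       [-0.9994265 , -0.01163709, -0.03180008,  0.13778486],
       [-0.03344268,  0.19179091,  0.98086586,  1.09934704],
       [ 0.        ,  0.        ,  0.        ,  1.        ]])}
```

View pics/scene0.png

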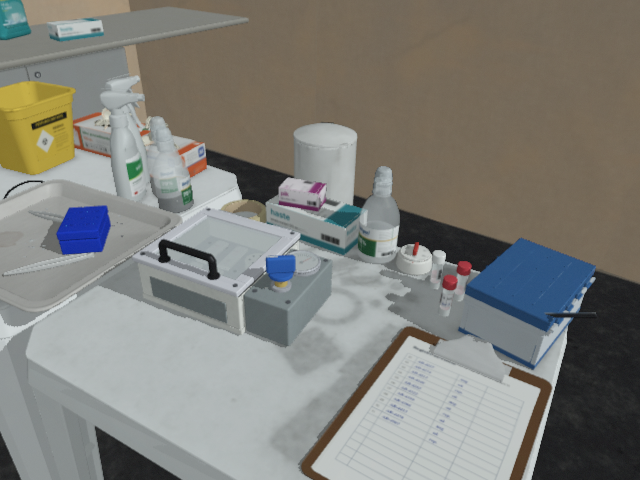

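View pics/top0.png

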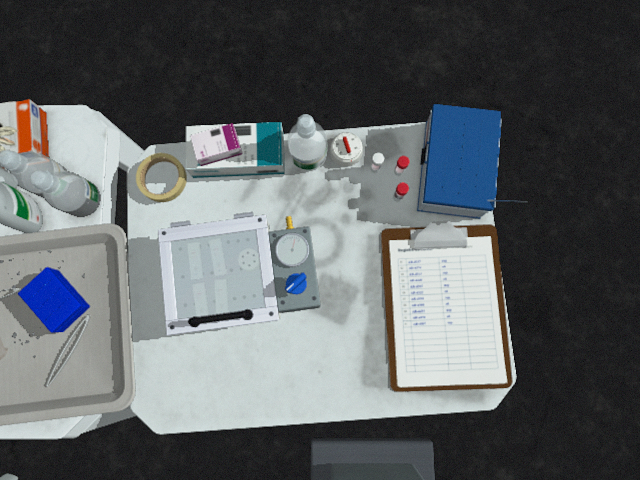

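The scene view shows the box at about (215,265), the blue knob at (281,268) and the handle at (188,258). In the top view the knob is at (296,284), the gauge at (291,251), the handle bar from (194,321) to (250,315), and the vials around (377–403,160–190).

```bash
cat > h.py <<'E'
from cell import arm
import cv2, numpy as np
def ray(n,p):
    m=arm.camera_model(n);T=m['T']
    d=np.array([(p[0]-m['cx'])/m['fx'],-(p[1]-m['cy'])/m['fy'],-1.]);return T[:3,3],T[:3,:3]@d
def onz(n,p,z):
    o,d=ray(n,p);return o+d*(z-o[2])/d[2]
def tri(p1,p2):
    o1,d1=ray('scene',p1);o2,d2=ray('top',p2)
    A=np.stack([d1,-d2],1);t=np.linalg.lstsq(A,o2-o1,rcond=None)[0]
    a=o1+d1*t[0];b=o2+d2*t[1];return (a+b)/2,np.linalg.norm(a-b)
def proj(n,P):
    m=arm.camera_model(n);T=m['T'];q=T[:3,:3].T@(np.array(P)-T[:3,3])
    return m['cx']+m['fx']*q[0]/-q[2], m['cy']-m['fy']*q[1]/-q[2]
E
python3 - <<'E'
from h import *
S=cv2.imread('pics/scene0.png');T=cv2.imread('pics/top0.png')
def blob(I,lo,hi,roi):
    x0,y0,x1,y1=roi;h=cv2.cvtColor(I,cv2.COLOR_BGR2HSV)[y0:y1,x0:x1]
    m=cv2.inRange(h,np.array(lo),np.array(hi));ys,xs=np.nonzero(m)
    p=np.stack([xs+x0,ys+y0],1).astype(np.float32);return p
b=blob(T,(100,130,60),(125,255,255),(275,265,320,305))
print('knob top',len(b),cv2.minAreaRect(b),b.mean(0))
bs=blob(S,(100,130,60),(125,255,255),(255,240,310,300));print('knob sc',len(bs),bs.mean(0),bs.min(0),bs.max(0))
k=blob(T,(0,0,0),(180,255,60),(185,300,260,332));r=cv2.minAreaRect(k);print('handle top',len(k),r)
ks=blob(S,(0,0,0),(180,255,60),(150,230,225,285));print('h sc',len(ks),ks.mean(0),ks.min(0),ks.max(0))
print('knob onz .134',onz('top',b.mean(0),.134), 'tri',tri(bs.mean(0),b.mean(0)))
bp=cv2.boxPoints(r);e=[onz('top',p,.131) for p in bp];print('handle corners',np.round(e,4));
c=onz('top',r[0],.125);print('handle c',c)
for n,p in dict(v=(377,159),v2=(402,162),v3=(401,189)).items(): print(n,onz('top',p,.072))
print('gauge',onz('top',(291.5,251),.088))
def crop(I,r,s,name):
    x0,y0,x1,y1=r;cv2.imwrite(name,cv2.resize(I[y0:y1,x0:x1],None,fx=s,fy=s,interpolation=cv2.INTER_CUBIC))
crop(T,(150,205,330,340),4,'pics/c1.png');crop(S,(140,200,340,345),4,'pics/c2.png')
E
```

```text
knob top 349 ((295.5, 283.0), (20.0, 21.0), 90.0) [296.27222 283.0258 ]
knob sc 643 [280.48834 267.41058] [266. 255.] [294. 281.]
handle top 420 ((219.6500244140625, 318.11444091796875), (9.319782257080078, 63.77094268798828), 82.33319854736328)
h sc 645 [187.40155 255.53178] [159. 240.] [218. 278.]
knob onz .134 [0.56310618 0.18165004 0.134     ] tri (array([0.5637338 , 0.18381237, 0.11574218]), np.float64(0.0034575730769798394))
handle corners [[0.5048 0.3708 0.131 ]
 [0.5187 0.261  0.131 ]
 [0.5029 0.2587 0.131 ]
 [0.4891 0.3681 0.131 ]]
handle c [0.50405042 0.31571629 0.125     ]
v [0.80589991 0.0284853  0.072     ]
v2 [ 0.79912211 -0.01904976  0.072     ]
v3 [ 0.74571527 -0.01506479  0.072     ]
gauge [0.62646773 0.19236152 0.088     ]
```

View pics/c1.png

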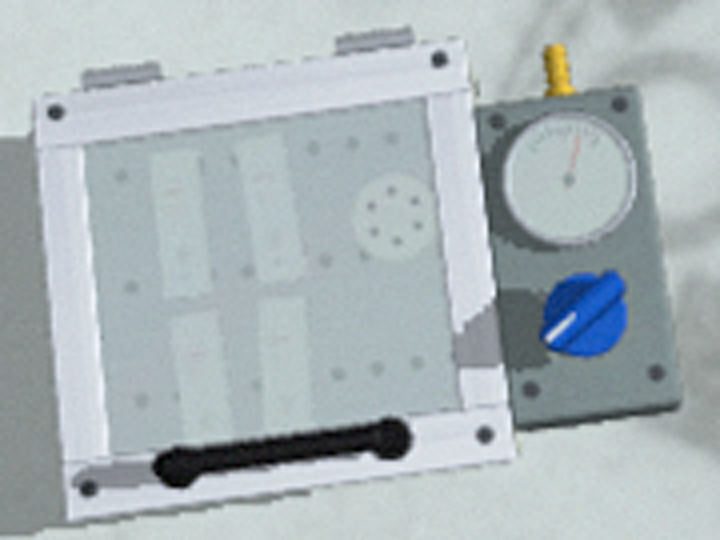

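View pics/c2.png

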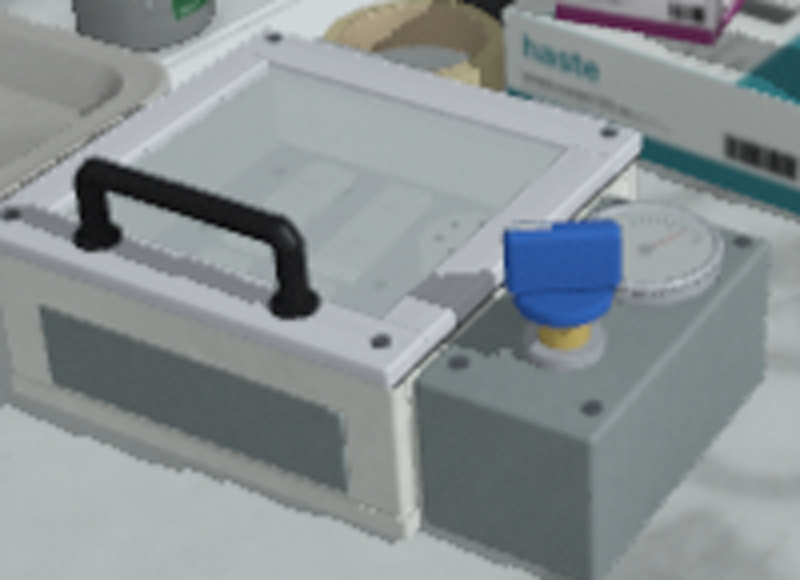

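```bash
cat >> h.py <<'E'
from scipy.spatial.transform import Rotation as R
def rel(target,yawdir=None):
    """shift in tool axes (mm) to world target; turn about tool x bringing tool y to world heading yawdir (mod pi)"""
    s=arm.state();M=R.from_euler('xyz',s['eef_rot']).as_matrix()
    d=M.T@(np.array(target)-s['ee_pos'])*1000
    print('tool axes\n',np.round(M,3));print('shift mm',np.round(d,1))
    if yawdir is not None:
        y=M[:,1];h=np.arctan2(y[1],y[0]);print('y heading',h)
        for k in(-1,0,1,2):
            t=-np.degrees(yawdir+k*np.pi-h);print('turn deg',round((t+360)%720-360,1))
E
python3 - <<'E'
from h import *
rel([.563,.182,.25],.726)
print('joints',arm.state()['joint_pos'])
p,q=onz('top',(288.2,290),.134),onz('top',(303.8,275.8),.134);d=p-q;print('knob',(p+q)/2,np.linalg.norm(d),'angle from y',np.arctan2(-d[0],d[1]))
a,b=onz('top',(193.7,322),.125),onz('top',(249.5,314.5),.125);print('handle',a,b,(a+b)/2,np.arctan2(-(a-b)[0],(a-b)[1]))
print(tri((187,249.6),(221.7,318.2)))
print(proj('scene',[.504,.3157,.125]),proj('scene',[.563,.182,.121]))
E
```

```text
tool axes
 [[-0.001  0.306 -0.952]
 [ 0.001 -0.952 -0.306]
 [-1.    -0.001  0.   ]]
shift mm [  -1.6 -625.7 -591.7]
y heading -1.2600280536365784
turn deg 66.2
turn deg -113.8
turn deg -293.8
turn deg 246.2
joints [ 1.15737963  0.43513701  0.0249607   1.57398419 -0.01158571  1.13399086
 -0.07509691]
knob [0.56335283 0.18209585 0.134     ] 0.03655942296276208 angle from y 0.731823226677866
handle [0.49765979 0.36098119 0.125     ] [0.50992676 0.26365363 0.125     ] [0.50379327 0.31231741 0.125     ] 0.12537686798101288
(array([0.5018008 , 0.31289997, 0.13093043]), np.float64(0.005233404426510384))
(np.float64(188.9687857615395), np.float64(251.6487917703894)) (np.float64(282.24736252662944), np.float64(265.05965782407316))
```

Emit:
apply_moves:
  moves:
    - [0,-44,-42,-8]
    - [0,-88,-84,-16]
    - [0,-132,-126,-24]
    - [0,-176,-168,-32]
    - [0,-220,-210,-40]
    - [0,-264,-252,-48]
    - [0,-308,-294,-56]
    - [0,-352,-336,-64]
    - [0,-396,-378,-72]
    - [0,-440,-420,-80]
  gripper: 0.6
  force: 60

```text
time_s: 1.35
ee_pos: [0.4567, -0.0457, 0.2482]
eef_rot: [-2.922, 1.57, 1.931]
wrist_force: [1.7, -0.9, -0.5]
finger_gap: 0.0515
```

```bash
python3 - <<'E'
from h import *
rel([.563,.182,.20],.726)
E
```

```text
tool axes
 [[-0.     0.99   0.14 ]
 [ 0.001  0.14  -0.99 ]
 [-1.    -0.    -0.001]]
shift mm [  48.4  137.1 -210.5]
y heading 0.1403065534908169
turn deg 146.4
turn deg -33.6
turn deg -213.6
turn deg 326.4
```

Emit:
apply_moves:
  moves:
    - [0,34,-52,-8]
    - [0,68,-105,-17]
    - [0,103,-158,-26]
    - [25,137,-210,-34]
    - [48,137,-210,-34]
    - [48,137,-210,-34]

```text
time_s: 2.1
ee_pos: [0.5617, 0.1815, 0.1981]
eef_rot: [-2.253, 1.566, -3.089]
wrist_force: [-0.4, -0.9, -1.2]
finger_gap: 0.0512
```

```bash
python3 - <<'E'
from h import *
for n in('scene','top'): cv2.imwrite(f'pics/{n}1.png',arm.camera(n)[:,:,::-1])
I=cv2.imread('pics/scene1.png')[150:350,140:400];cv2.imwrite('pics/s1c.png',cv2.resize(I,None,fx=3,fy=3))
rel([.563,.182,.127],.726)
E
```

```text
tool axes
 [[-0.001  0.743  0.669]
 [ 0.     0.669 -0.743]
 [-1.    -0.    -0.001]]
shift mm [73.7  1.  -0.8]
y heading 0.732818476644825
turn deg 180.4
turn deg 0.4
turn deg -179.6
turn deg -359.6
```

View pics/s1c.png

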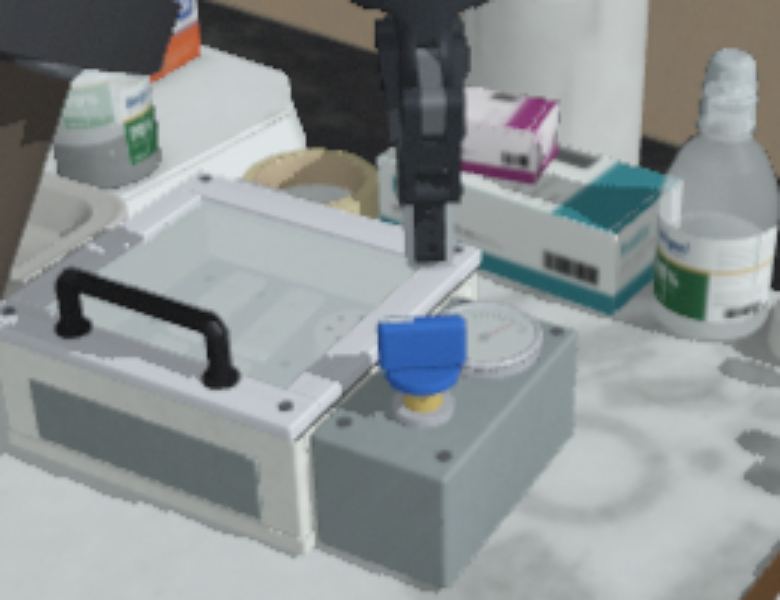

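View pics/top1.png

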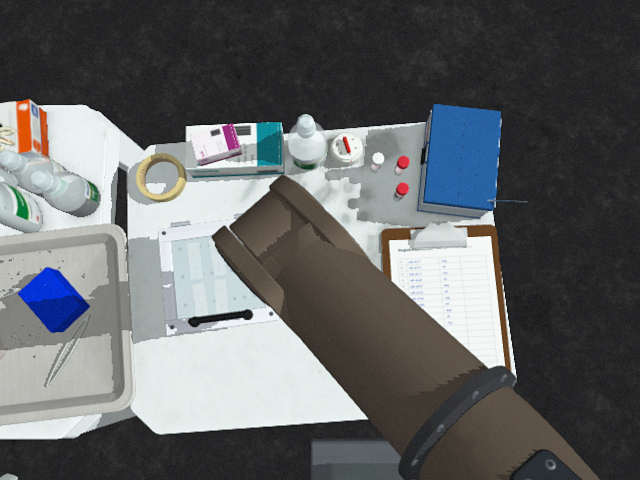

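The open fingers (crop column about 430) are right above the knob bar (about 422), with the jaw line across the bar. I'll descend and grip.

Emit:
apply_moves:
  moves:
    - [35,1,0,0]
    - [60,1,0,0]
    - [71,1,0,0]
    - [71,1,0,0]

```text
time_s: 2.7
ee_pos: [0.5638, 0.1807, 0.1302]
eef_rot: [-2.459, 1.57, 2.986]
wrist_force: [-0.4, 0.4, 0.2]
finger_gap: 0.0514
```

Emit:
apply_moves:
  moves:
    - [0,0,0,0]
    - [0,0,0,0]
    - [0,0,0,0]
    - [0,0,0,0]
    - [0,0,0,0]
    - [0,0,0,0]
  gripper: 0
  force: 50

```text
time_s: 3.45
ee_pos: [0.5657, 0.182, 0.1317]
eef_rot: [1.445, 1.566, 0.606]
wrist_force: [4.3, 3.0, 2.0]
finger_gap: 0.0108
```

```bash
python3 - <<'E'
from h import *
cv2.imwrite('pics/scene2.png',arm.camera('scene')[:,:,::-1])
I=cv2.imread('pics/scene2.png')[150:350,140:400];cv2.imwrite('pics/s2c.png',cv2.resize(I,None,fx=3,fy=3))
s=arm.state();print(s['wrist_force'],s['wrist_torque'],s['finger_gap'],s['joint_pos'])
rel([.563,.182,.127],.726)
E
```

```text
[4.24248385 3.05768354 1.9548654 ] [ 0.41037289 -0.78332041  0.03191304] 0.01053873004124514 [ 0.04692097  0.59329207 -0.65679332  1.74575904  0.43353693  0.94735319
 -0.05243911]
tool axes
 [[ 0.004  0.744  0.668]
 [ 0.002  0.668 -0.744]
 [-1.     0.004  0.001]]
shift mm [ 4.7 -2.  -1.8]
y heading 0.7317763523736176
turn deg 180.3
turn deg 0.3
turn deg -179.7
turn deg -359.7
```

View pics/s2c.png

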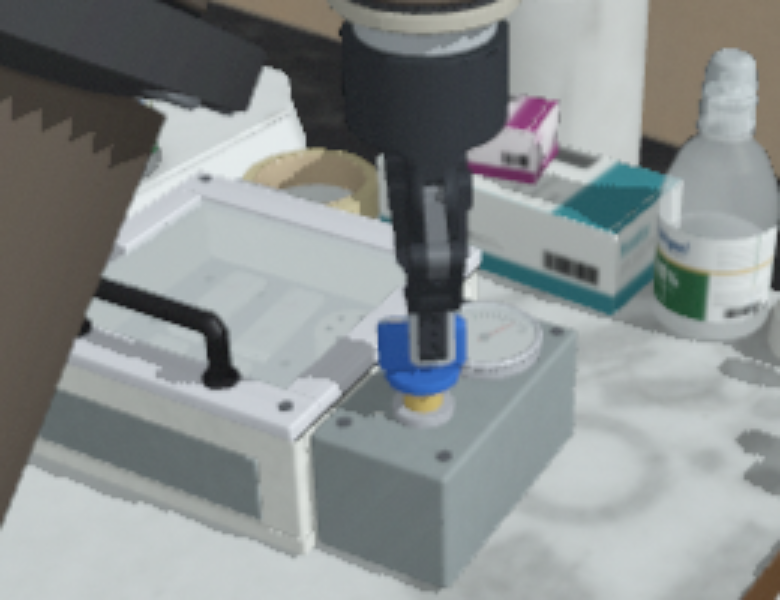

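Gripped: the gap is 10.5 mm on the 12 mm bar, and the pads sit about 3 mm to the right of centre along it. I'll turn clockwise with a small centring shift.

Emit:
apply_moves:
  moves:
    - [2,-2,-2,9]
    - [2,-2,-2,18]
    - [2,-2,-2,27]
    - [2,-2,-2,36]
    - [2,-2,-2,45]
    - [2,-2,-2,54]
    - [2,-2,-2,62]
    - [2,-2,-2,69]
    - [2,-2,-2,71]

```text
time_s: 4.62
ee_pos: [0.5611, 0.1818, 0.1314]
eef_rot: [2.439, 1.569, 0.36]
wrist_force: [-11.9, -5.3, 22.6]
finger_gap: 0.0106
```

```bash
python3 - <<'E'
from h import *
cv2.imwrite('pics/scene3.png',arm.camera('scene')[:,:,::-1])
I=cv2.imread('pics/scene3.png')[200:300,220:350];cv2.imwrite('pics/s3c.png',cv2.resize(I,None,fx=6,fy=6))
s=arm.state();print(s['wrist_force'],s['wrist_torque'],s['finger_gap'],s['joint_pos'])
rel([.563,.182,.127],.726)
E
```

```text
[-12.25488572  -5.99847649  19.4168819 ] [-1.07053252  2.6719987   0.63348991] 0.011142652319751084 [-0.1614182   0.52407936 -0.3443317   1.77325103  0.22117091  0.88048411
 -1.11356206]
tool axes
 [[ 0.002  0.873 -0.487]
 [ 0.001 -0.487 -0.873]
 [-1.     0.001 -0.001]]
shift mm [ 4.4  1.5 -1.2]
y heading -0.5091733689337965
turn deg 109.2
turn deg -70.8
turn deg -250.8
turn deg 289.2
```

View pics/s3c.png

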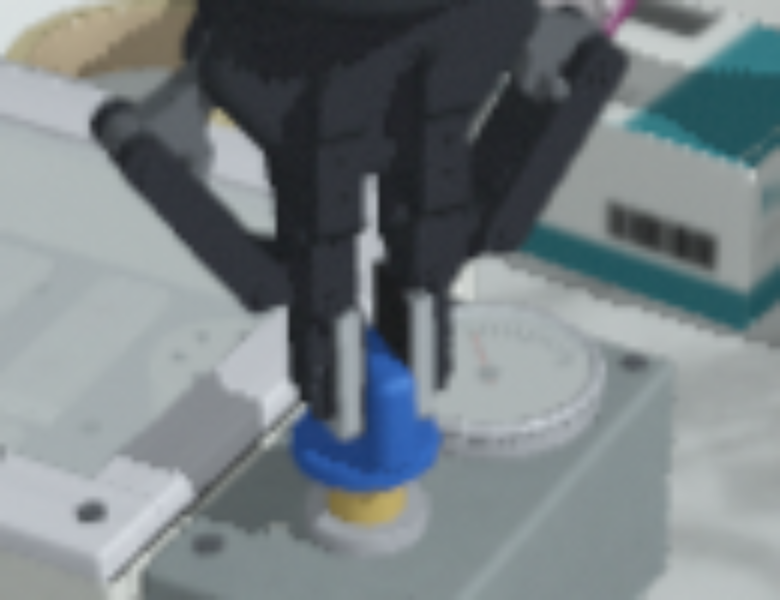

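The pads straddle the bar, now turned towards the camera, and the needle has moved left, with its tip near crop (475,335). Upward force is 20 N, so the tips are touching the disc. I'll ease up 2 mm, turn slightly further and check.

Emit:
apply_moves:
  moves:
    - [-2,1,0,2]
    - [-2,1,0,3]
    - [-2,1,0,4]
    - [-2,1,0,4]

```text
time_s: 5.18
ee_pos: [0.5608, 0.1817, 0.1319]
eef_rot: [-1.42, 1.57, 2.715]
wrist_force: [2.9, 5.4, -25.3]
finger_gap: 0.0108
```

```bash
python3 - <<'E'
from h import *
cv2.imwrite('pics/scene4.png',arm.camera('scene')[:,:,::-1])
A=[cv2.resize(cv2.imread(f'pics/scene{i}.png')[240:285,265:330],None,fx=6,fy=6,interpolation=cv2.INTER_CUBIC) for i in(0,4)]
cv2.imwrite('pics/s4c.png',np.hstack(A))
s=arm.state();print(s['wrist_force'],s['wrist_torque'],s['finger_gap'],s['joint_pos'])
rel([.563,.182,.127],.726)
E
```

```text
[  3.56805243   4.2997753  -25.92656798] [ 1.03558349 -0.76134479  1.28560675] 0.0108548279927961 [-0.17281797  0.52186933 -0.32750762  1.7724267   0.20818432  0.88188198
 -1.17005084]
tool axes
 [[-0.001  0.838 -0.546]
 [ 0.    -0.546 -0.838]
 [-1.    -0.001  0.   ]]
shift mm [ 5.   1.7 -1.4]
y heading -0.5772298232294465
turn deg 105.3
turn deg -74.7
turn deg -254.7
turn deg 285.3
```

View pics/s4c.png

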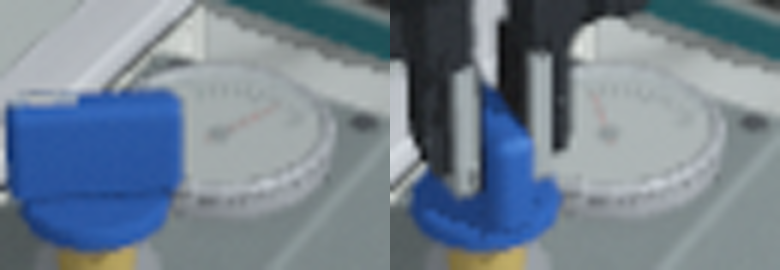

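```bash
python3 - <<'E'
from h import *
f=lambda x,y:onz('scene',(265+x/6,240+y/6),.088)[:2]
g=lambda a,b:np.arctan2(*(f(*b)-f(*a))[::-1])
i=g((218,133),(275,105));n=g((608-390,133),(595-390,95));print(i,n,n-i)
I=cv2.imread('pics/scene4.png')[245:275,290:325];cv2.imwrite('pics/g4.png',cv2.resize(I,None,fx=16,fy=16,interpolation=cv2.INTER_CUBIC))
E
```

```text
-0.22212176560962418 0.8132527577042615 1.0353745233138858
```

View pics/g4.png

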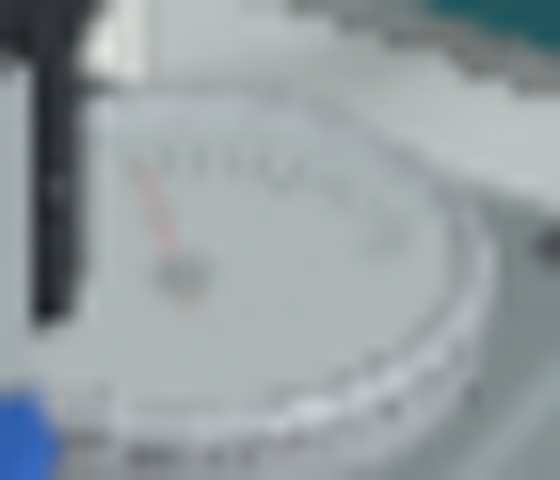

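The needle tip is at crop (130,155), on the leftmost (zero) tick, and the knob is at its stop with wrist torque 1.3 N m. I'll let go.

Emit:
apply_moves:
  moves:
    - [0,0,0,0]
    - [0,0,0,0]
    - [0,0,0,0]
    - [0,0,0,0]
    - [0,0,0,0]
    - [-30,0,0,0]
    - [-70,0,0,0]
    - [-70,0,0,0]
    - [-70,0,0,0]
  gripper: 0.8

```text
time_s: 6.35
ee_pos: [0.5606, 0.1815, 0.2017]
eef_rot: [-1.213, 1.57, 2.922]
wrist_force: [-0.1, 0.3, 0.3]
finger_gap: 0.0681
```

```bash
python3 - <<'E'
from h import *
cv2.imwrite('pics/scene5.png',arm.camera('scene')[:,:,::-1])
I=cv2.imread('pics/scene5.png')[190:290,140:340];cv2.imwrite('pics/s5c.png',cv2.resize(I,None,fx=4,fy=4))
s=arm.state();print(s['wrist_force'],s['wrist_torque'],s['finger_gap'],s['joint_pos'])
rel([.5035,.3135,.21],.126)
E
```

```text
[ 1.12581488 -0.14105156 -0.32990643] [ 0.02732335 -0.01294673 -0.00680975] 0.06810727244982302 [-0.157768    0.44765272 -0.3446738   1.6996702   0.17097122  1.02592543
 -1.13758705]
tool axes
 [[-0.002  0.838 -0.546]
 [-0.    -0.546 -0.838]
 [-1.    -0.002  0.001]]
shift mm [  -8.7 -119.8  -79.7]
y heading -0.5772957058501162
turn deg 139.7
turn deg -40.3
turn deg -220.3
turn deg 319.7
```

View pics/s5c.png

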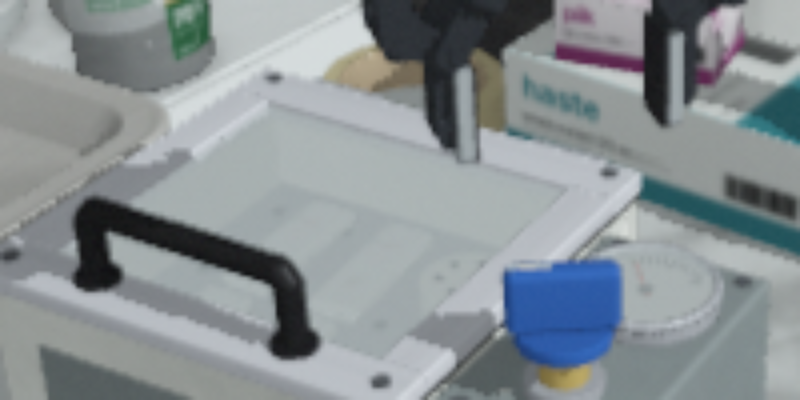

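The knob has sprung back to its rest direction at crop (562,300), and the needle stays on the left. Next is the handle, from crop (90,215) to (290,275).

Emit:
apply_moves:
  moves:
    - [-9,-30,-20,-10]
    - [-9,-60,-40,-20]
    - [-9,-90,-60,-30]
    - [-9,-120,-80,-40]
    - [20,-120,-80,-40]
    - [20,-120,-80,-40]

```text
time_s: 7.15
ee_pos: [0.5019, 0.3126, 0.1784]
eef_rot: [-1.212, 1.563, -2.661]
wrist_force: [0.3, -0.7, -0.5]
finger_gap: 0.0682
```

```bash
python3 - <<'E'
from h import *
cv2.imwrite('pics/scene6.png',arm.camera('scene')[:,:,::-1])
I=cv2.imread('pics/scene6.png')[150:300,100:340];cv2.imwrite('pics/s6c.png',cv2.resize(I,None,fx=3.2,fy=3.2))
rel([.5035,.3135,.122],.126)
E
```

```text
tool axes
 [[-0.005  0.993  0.12 ]
 [-0.002  0.12  -0.993]
 [-1.    -0.005  0.002]]
shift mm [57.8  1.1 -0.7]
y heading 0.1203345843276149
turn deg 179.7
turn deg -0.3
turn deg -180.3
turn deg 359.7
```

View pics/s6c.png

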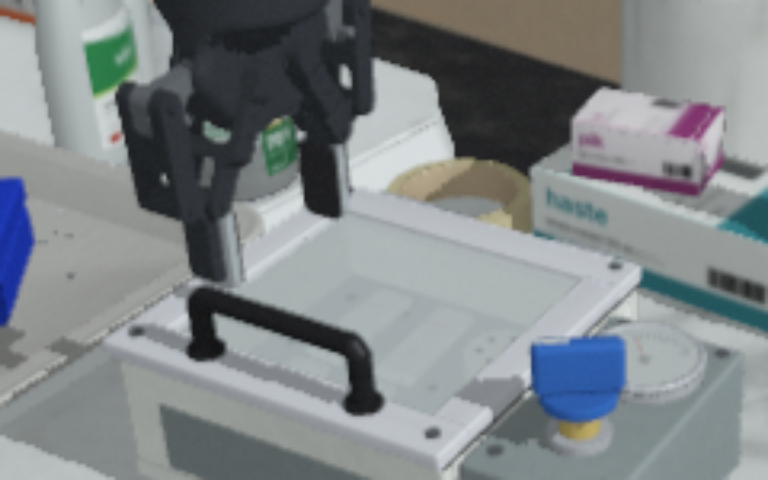

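The open jaws straddle the handle line (tips at crop (215,275) and (325,205)). I'll descend and close.

Emit:
apply_moves:
  moves:
    - [20,1,-1,0]
    - [40,1,-1,0]
    - [56,1,-1,0]
    - [56,1,-1,0]
    - [56,1,-1,0]

```text
time_s: 7.82
ee_pos: [0.5037, 0.314, 0.1243]
eef_rot: [-1.286, 1.566, -2.737]
wrist_force: [0.8, -0.2, -0.6]
finger_gap: 0.0683
```

Emit:
apply_moves:
  moves:
    - [0,0,0,0]
    - [0,0,0,0]
    - [0,0,0,0]
    - [0,0,0,0]
    - [0,0,0,0]
    - [0,0,0,0]
    - [0,0,0,0]
  gripper: 0
  force: 80

```text
time_s: 8.7
ee_pos: [0.5039, 0.3141, 0.1247]
eef_rot: [-1.263, 1.567, -2.714]
wrist_force: [-1.0, -0.6, 5.6]
finger_gap: 0.009
```

```bash
python3 - <<'E'
from h import *
cv2.imwrite('pics/scene7.png',arm.camera('scene')[:,:,::-1])
I=cv2.imread('pics/scene7.png')[150:300,100:340];cv2.imwrite('pics/s7c.png',cv2.resize(I,None,fx=3.2,fy=3.2))
s=arm.state();print(s['wrist_force'],s['finger_gap'])
rel([.5035,.3135,.122],.126)
E
```

```text
[-0.63290184 -0.28657988  5.79403024] 0.0093686877043218
tool axes
 [[-0.004  0.993  0.12 ]
 [-0.002  0.12  -0.993]
 [-1.    -0.004  0.001]]
shift mm [ 2.7 -0.5  0.6]
y heading 0.12011255798703845
turn deg 179.7
turn deg -0.3
turn deg -180.3
turn deg 359.7
```

View pics/s7c.png

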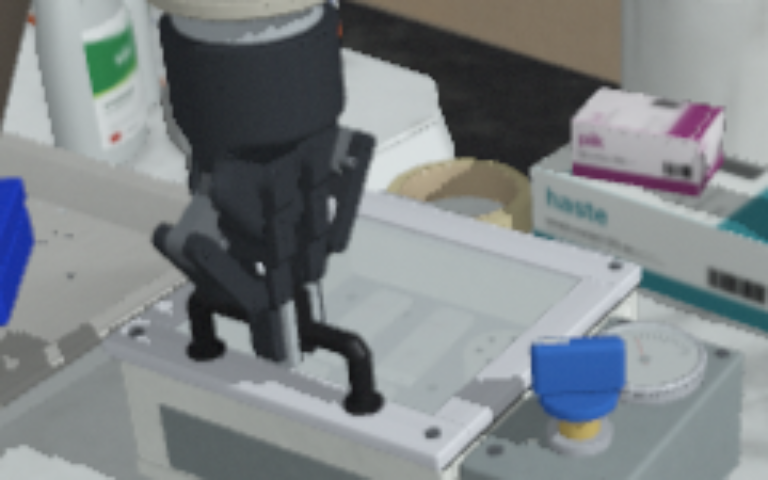

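The pads hold the middle of the handle bar, around crop (280,330). I'll lift slowly along the hinge arc.

Emit:
apply_moves:
  moves:
    - [-1,0,0,0]
    - [-2,0,0,0]
    - [-4,1,0,0]
    - [-6,1,0,0]
    - [-8,2,0,0]
    - [-10,2,0,0]
    - [-12,3,0,0]
    - [-14,3,0,0]

```text
time_s: 9.75
ee_pos: [0.5074, 0.3144, 0.1388]
eef_rot: [-1.254, 1.567, -2.705]
wrist_force: [6.8, 1.4, -9.3]
finger_gap: 0.0093
```

```bash
python3 - <<'E'
from h import *
cv2.imwrite('pics/scene8.png',arm.camera('scene')[:,:,::-1])
I=cv2.imread('pics/scene8.png')[150:300,100:340];cv2.imwrite('pics/s8c.png',cv2.resize(I,None,fx=3.2,fy=3.2))
s=arm.state();print(s['wrist_force'],s['finger_gap'],s['ee_pos'])
E
```

```text
[ 4.42469811  1.11533548 -6.90838114] 0.009382468245900584 [0.50751366 0.31447243 0.13910483]
```

View pics/s8c.png

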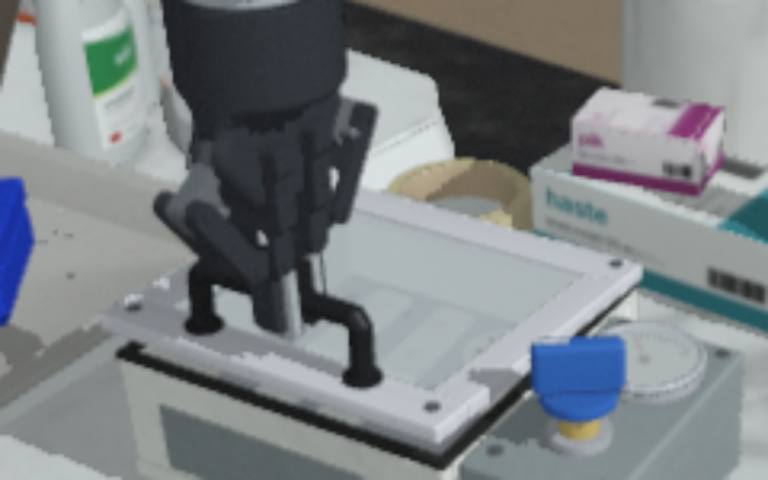

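The lid is free: the dark seal gap along the front is about 15 mm. I'll continue to about 27 mm of rise at the handle.

Emit:
apply_moves:
  moves:
    - [-2,1,0,0]
    - [-4,2,0,0]
    - [-6,3,0,0]
    - [-8,4,0,0]
    - [-10,4,0,0]
    - [-12,5,0,0]
    - [-12,5,0,0]
    - [-12,5,0,0]
    - [-12,5,0,0]
    - [-12,5,0,0]

```text
time_s: 11.05
ee_pos: [0.5117, 0.315, 0.1514]
eef_rot: [-1.211, 1.566, -2.661]
wrist_force: [-6.7, -1.2, -1.0]
finger_gap: 0.0096
```

```bash
python3 - <<'E'
from h import *
cv2.imwrite('pics/scene9.png',arm.camera('scene')[:,:,::-1])
I=cv2.imread('pics/scene9.png')[150:300,100:340];cv2.imwrite('pics/s9c.png',cv2.resize(I,None,fx=3.2,fy=3.2))
s=arm.state();print(s['wrist_force'],s['finger_gap'],s['ee_pos'],abs(s['joint_velocities']).max())
# front right lower lid corner: undisturbed vs now
E
```

```text
[-6.30506983 -1.0647645  -1.18934008] 0.009165237954770148 [0.51167624 0.31502085 0.15141026] 0.0009467049567089461
```

View pics/s9c.png

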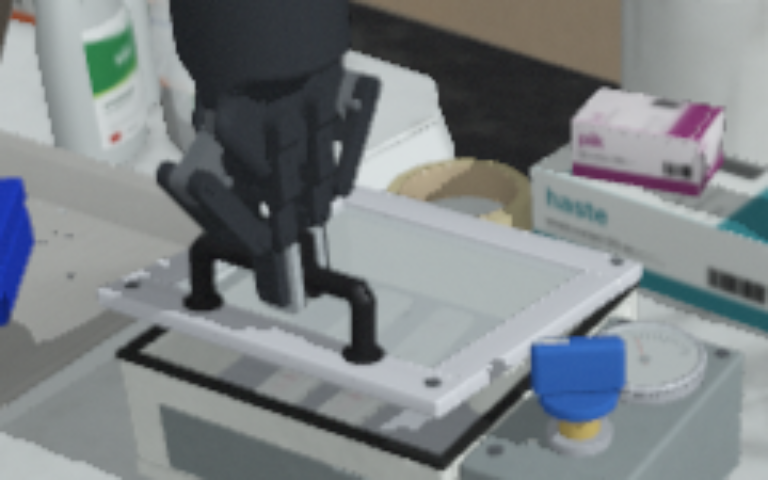

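```bash
python3 - <<'E'
from h import *
p=np.array(onz('scene',(100+432/3.2,150+433/3.2),.092));q=(100+432/3.2,150+382/3.2)
ux=np.array([np.cos(.126),np.sin(.126),0]);H=np.array([.5035,.3135,.084])+.184*ux
for th in(.1,.12,.14,.16,.18):
    r=R.from_rotvec(-th*np.array([-np.sin(.126),np.cos(.126),0])*-1).apply(p-H)+H
    print(th,r-p,proj('scene',r),q)
arm.state()['time_s']
E
```

```text
0.1 [0.00171024 0.00021664 0.0184493 ] (np.float64(234.87587153309937), np.float64(274.6311596670739)) (235.0, 269.375)
0.12 [0.0022714  0.00028772 0.02211332] (np.float64(234.93791603945448), np.float64(272.40630419428715)) (235.0, 269.375)
0.14 [0.00290514 0.000368   0.02576528] (np.float64(235.02927371731886), np.float64(270.1547847461726)) (235.0, 269.375)
0.16 [0.00361121 0.00045744 0.02940374] (np.float64(235.1500480270073), np.float64(267.87790410047785)) (235.0, 269.375)
0.18 [0.00438933 0.000556   0.03302724] (np.float64(235.30031682435362), np.float64(265.5770003191434)) (235.0, 269.375)
```

The screw shift gives 0.147 rad, and the hand's rise gives the same. The knob is at rest and the needle at zero, so I'm handing in.

```bash
python3 -c "
from cell import arm
print(arm.close_job()); s=arm.state(); print(s['time_s'],s['ee_pos'],s['wrist_force'],s['finger_gap'])"
```

```text
the job is handed in; nothing more can be done
None
the job is handed in; nothing more can be done
```

The vacuum dry box is vented, and the job is handed in with the gripper still holding the lid about 30 mm open at its front edge. The hand-in gave no verdict, and no state could be read after it.

- **Vent knob:** I turned it clockwise to its stop and held it until the needle sat on the zero tick. When I let go, it sprang back to rest in the picture.
- **Lid:** I lifted it by its handle along the hinge arc until the seal let go. The last check put it at about 0.147 rad, by both the hand's rise and the shift of a lid screw in the images. The arm was still, and the pads were gripping with a 9 mm gap.
- **Vials and time:** I did not move the arm near the vials, but they were outside the last close-ups, so I did not check them again at the end. The last reading was at about 11 s of the 43 s allowed.

Two checks were off:
- **Gauge:** my rough measurement gave 1.04 rad of needle travel, slightly under the stated 1.05 to 1.35 start. I relied on the needle visibly sitting on the leftmost tick; its green colour could not be made out.
- **Knob grip:** the vertical force reached about 20–26 N while turning, because the fingertips touched the knob's disc and I then eased up 2 mm without loosening the grip.

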